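Release the resin ball from the bead dispenser

TASK

In the two-lane bead dispenser one lane holds a round resin ball and the other a short barrel-shaped bead lying on its side, each behind its own gate. With the fingers, push down the paddle of the rocking lever on the ball's lane so that its gate lifts and the ball rolls down into the catch pocket at the lane's foot, then let the lever come back up so that the gate is shut again. Do not press the other lever, do not touch or lift either bead, and leave the things standing around where they are.

Things in the scene. Friction and masses are not known exactly. Their poses are not given: they have to be found in the camera images.
- dispenser: white bead dispenser, fixed, x -139 to 160, y +-84, up to 96 mm high. Origin at counter height; +x downhill (10 deg) to the catch pockets, paddles at the -x end, +y left. Two lanes 40 mm wide, centred on y +23 (left) and -23 (right). Clear acrylic gates at x 52; open pockets from there to an end wall at x 148. Side walls 64 high before the gates, 52 after. Lever arms along the outer sides, y +-56, 83 high, each for its own lane.
- lever_left (a joint): angle of the left (+y) lane's lever, rad: 0 at rest, gate shut; grows as its paddle is pressed; 0.38 = end stop, gate fully up; the ball passes from about 0.26. Level pivot along the dispenser's y, at x -45, z 83 mm in its frame; paddle centre 72 mm behind the pivot, gate 97 mm ahead. A spring shuts it when let go: the paddle needs about 2 to 5 N.
- lever_right (a joint): angle of the right (-y) lane's lever, rad: 0 at rest, gate shut; grows as its paddle is pressed; 0.38 = end stop, gate fully up; the ball passes from about 0.26. Level pivot along the dispenser's y, at x -45, z 83 mm in its frame; paddle centre 72 mm behind the pivot, gate 97 mm ahead. A spring shuts it when let go: the paddle needs about 2 to 5 N.
- paddle_left (a point): centre of the top face of the left lever's finger paddle, an aluminium plate 44 x 44 x 6 mm; at rest level, at (-117, +62, 88) mm in the dispenser's frame, free air below. It goes down in an arc, about 27 mm to the end stop. Axes: x towards the gate, z up at rest.
- paddle_right (a point): centre of the top face of the right lever's finger paddle, an aluminium plate 44 x 44 x 6 mm; at rest level, at (-117, -62, 88) mm in the dispenser's frame, free air below. It goes down in an arc, about 27 mm to the end stop. Axes: x towards the gate, z up at rest.
- ball: round amber resin ball, 30 mm diameter, 17 g; origin at its centre. Starts against the gate of one lane (either one), centre about 34 mm along +x in the dispenser's frame and 59 mm above the counter; ends in the pocket with its centre at about x = 132 mm. It takes about half a second to roll out once the gate is up.
- barrel: amber resin barrel bead, cylinder 30 mm diameter and 30 mm long, lying across the other lane against its gate; origin at its centre, y along its axis. To be left alone.
- cup: grey silicone mixing cup, 68 mm across, 55 mm high, loose on the counter to the dispenser's left; origin under its centre. Bystander.
- cube: clear acrylic display cube, 50 mm, loose on the counter to the dispenser's left; origin under its centre. Bystander.
- pick: stainless dental pick, about 150 mm long, 8 mm thick, loose on the counter to the dispenser's right; origin under its middle, x along it. Bystander.
- ring: amber resin finger ring, 26 mm across, 8 mm high, loose on the counter to the dispenser's right; origin under its centre. Bystander.
Things that resemble listed ones, but are neither listed nor needed, are in the scene too. What is shaped like the ball but purple or yellow is not meant.

How it is judged:
By the outcome, as a careful person would: the job done as asked, in the order asked, and still so for the second after the job is handed in, with the robot touching nothing.
It also fails if it takes over 32 s, if anything falls off the work surface, if the arm or the gripper's body presses on something with over 40 N, if the wrist force passes 120 N, or if a joint passes its speed limit or range.

ROBOT

A 6-joint arm with a two-finger parallel gripper is mounted at the origin on the work surface. World frame = base frame: x ahead of the robot, y to its left, z up, the work surface at z = 0. Lengths are in m, angles in rad, forces in N, time in s.
With the tool pointing down it reaches from about 0.275 to 1 m from the base axis. Payload 8.4 kg.
Tool frame: the origin (TCP) lies midway between the tips of the shut fingers; the grasp point (between the pads) lies 19 mm behind it; z points along the fingers, y is the line along which they close (so a half turn about z gives the same grasp; the last joint's range is limited). The gripper opens to 85 mm and grips with 20 to 120 N. Pads are 22 mm wide; open, the fingers measure 114 mm over their backs; the gripper's body (76 mm by 85 mm) begins 54 mm behind the grasp point. The pads swing forward as they close: fully open they stand 13 mm farther back than shut.
Start: joints at [-1.236, 0.353, 1.633, -0, 1.155, -0.002], TCP at [0.207, -0.59, 0.231] pointing down, gripper open.
Joint ranges: [-2.63, 2.63], [-0.92, 2.1], [0.06, 2.66], [-1.3, 4.44], [0, 2.69], [-3.02, 3.02]. Speed limits (rad/s): [2.22, 2.22, 2.79, 3.14, 3.14, 3.14].

INTERFACE

Orientations are given as a unit quaternion [x, y, z, w].
In Python, from workcell import arm, viewer, order gives the robot as it stands.
- The arm moves only by the tool servo_tool, never from a script. Its argument "moves" is a list of rows, each an object with "gripper": the gripper command: -1 is fully open, 1 is shut, values between are in proportion; "translation": the shift along the tool's x, y, z in mm, a list of three; "spin": the turn about the tool's z in rad. In form: [{"gripper": gripper, "translation": [x, y, z], "spin": spin}, ...]. A call has exactly 8 rows; each row shifts and turns the commanded pose from where the row before left it, along the tool's axes as they then stand; what a row does not reach is not made up. A row lasts 1/8 s, in which the tool goes at most 62.5 mm and 10.7 degrees, less where a joint would pass 70% of its speed; a pose out of reach is approached as far as the arm can. A call with a gripper value outside its range is refused whole. The fingers move at their own pace and stop on an object; "squeeze" is the grip in N (left out, the last holds). Time passes only in rows, so rows that do not move let the fingers close, or fill a call up. It gives the time, the measured TCP pose, the force, the opening and the grip force at its end, in the units of the state.
- arm.state(): the state, without advancing time (a new reading comes with each control period).
- viewer.grab_frame(name): name is "side" or "top" or "wrist"; returns (picture, depth): 420x560x3 uint8, red, green, blue; 420x560 float32, m along the optical axis (not along the pixel's ray), 0 where there is no reading.
- viewer.calibration(name): a dict with "mtx" (3x3 intrinsics, pixels), "world_to_cam" (4x4, takes a point from world to camera coordinates). Camera axes: x right, y up, looking along -z (the intrinsics and any distortion apply to the point x, -y, -z); pixel columns grow to the right and rows downward; lengths in m; the calibration is good to about 2 mm. A picture is of the moment at which its call begins: read the wrist's pose just before it. calibration takes no time and is no camera call; for the wrist camera it gives the pose at the moment of the call.
- order.finish_job(): hands the job in; it is judged then, once.
The state is a dict: "time_s": time; "joint_positions": joint angles; "joint_velocities": joint speeds; "joint_torque": joint torques, N m; "position": TCP position; "orientation": TCP orientation; "wrist_force": force on the tool from outside, world axes, zero at the start; "torque": the same for the moment, N m; "finger_gap": finger opening in m; "grip_force": force on a finger pad.
Only numpy, scipy, OpenCV 4.12 (cv2) and the standard library are available. Lean on these libraries where they do the work, as an engineer would, in place of code of your own. Each camera call takes 0.05 s, during which the arm holds its last target. There are 200 camera calls.

## Working session

There is one attempt and no reset: what is moved stays moved. The work goes in short steps, Python scripts to look and compute and a tool call to move; the robot and the scene stay as the last step left them, time stands still between calls to the robot, and variables do not carry over. Pictures are saved under pics/ and viewed, at most 10 in all, crops included, and the job is handed in when it is done.

Besides the shell and the picture viewer there is one more tool, called after ">>>" as a command line: name --argument value ..., lists and objects as JSON in quotes. servo_tool: Moves the arm, as the interface text tells. Its arguments: {"type":"object","properties":{"moves":{"type":"array"},"squeeze":{"type":"number"}},"required":["moves"]}

```bash
mkdir -p pics; python3 - <<'E'
from workcell import arm, viewer
import cv2, numpy as np, pickle
d={}
for n in ("top","side"):
    p,z=viewer.grab_frame(n); c=viewer.calibration(n); d[n]=(p,z,c)
    cv2.imwrite(f"pics/{n}0.png",p[:,:,::-1]); print(n,c)
pickle.dump(d,open("d.pkl","wb"))
s=arm.state(); print(s)
E
```

```text
top {'mtx': array([[427.03867183,   0.        , 279.7021251 ],
       [  0.        , 427.03867183, 210.2999714 ],
       [  0.        ,   0.        ,   1.        ]]), 'world_to_cam': array([[ 0.02750939, -0.99945817, -0.01807229, -0.01198459],
       [ 0.98423562,  0.02392175,  0.17523697, -0.62124517],
       [-0.1747097 , -0.02260805,  0.9843604 , -0.93945141],
       [ 0.        ,  0.        ,  0.        ,  1.        ]])}
side {'mtx': array([[417.04400696,   0.        , 271.64195547],
       [  0.        , 417.04400696, 203.93076125],
       [  0.        ,   0.        ,   1.        ]]), 'world_to_cam': array([[-0.92406989, -0.3818703 , -0.01642877,  0.53955119],
       [ 0.21498489, -0.55480935,  0.8037214 , -0.20206697],
       [-0.31603217,  0.73916281,  0.59477896, -0.68927021],
       [ 0.        ,  0.        ,  0.        ,  1.        ]])}
{'time_s': 0.1, 'joint_positions': array([-1.23640777e+00,  3.53597928e-01,  1.63407458e+00,  1.03513909e-05,
        1.15519517e+00, -2.38398461e-03]), 'joint_velocities': array([-2.25618455e-03, -6.03491073e-05, -1.09547635e-03,  8.87265878e-04,
        7.37652668e-04, -2.44885478e-04]), 'joint_torque': array([ 1.34832039e-04, -6.06349969e+01, -3.42818391e+01,  1.59199789e-06,
        3.87859865e-03, -1.19168078e-05]), 'position': array([ 0.20639614, -0.58947523,  0.23061852]), 'orientation': array([ 9.85856649e-01,  1.67589563e-01, -1.00674381e-04, -6.29530562e-04]), 'wrist_force': array([-0.21411552, -0.79893696,  0.44387678]), 'torque': array([-0.03637924, -0.03635938,  0.00315569]), 'grip_force': 0.0, 'finger_gap': 0.08569567541314227}
```

View pics/top0.png

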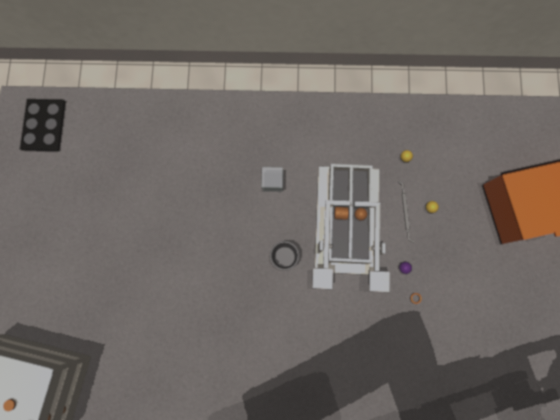

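View pics/side0.png

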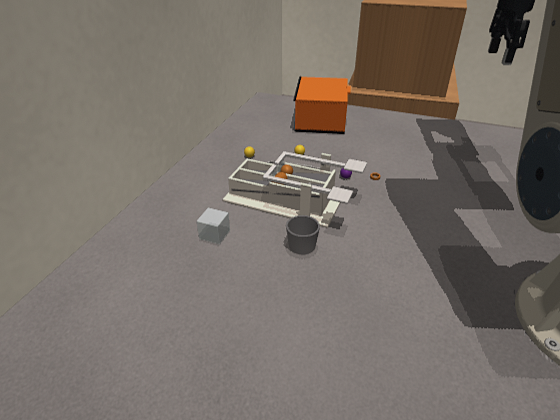

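The top view shows the dispenser with its pockets towards the top and its paddles at (323,278) on the left and (379,281) on the right. Two amber beads lie behind the gates: (342,213) looks wide, so probably the barrel, and (361,214) looks round, so probably the ball. The yellow things at (407,156) and (432,207) and the purple one at (405,268) are not meant. I'll confirm this in a crop and measure.

```bash
python3 - <<'E'
import cv2, numpy as np, pickle
d=pickle.load(open("d.pkl","rb")); p,z,c=d["top"]
K=c["mtx"];T=c["world_to_cam"];Ti=np.linalg.inv(T)
def ray(u,v,h):
    r=Ti[:3,:3]@np.array([(u-K[0,2])/K[0,0],-(v-K[1,2])/K[1,1],-1]);o=Ti[:3,3]
    return o+r*(h-o[2])/r[2]
def pd(u,v):
    zz=np.median(z[int(v)-1:int(v)+2,int(u)-1:int(u)+2]); 
    return (Ti@np.array([(u-K[0,2])/K[0,0]*zz,-(v-K[1,2])/K[1,1]*zz,-zz,1]))[:3]
hsv=cv2.cvtColor(p,cv2.COLOR_RGB2HSV)
m=((hsv[...,0]<18)&(hsv[...,1]>120)&(hsv[...,2]>60)).astype(np.uint8)
m[:, :310]=0;m[:,400:]=0
n,_,st,ce=cv2.connectedComponentsWithStats(m)
for i in range(1,n):
    if st[i,4]>15: print("amber",st[i],ce[i],ray(*ce[i],.059).round(4))
g=cv2.cvtColor(p,cv2.COLOR_RGB2GRAY); w=((g>150)).astype(np.uint8); w=cv2.morphologyEx(w,cv2.MORPH_OPEN,np.ones((11,11)))
w[:250]=0;w[300:]=0;w[:,:300]=0;w[:,410:]=0
n,_,st,ce=cv2.connectedComponentsWithStats(w)
for i in range(1,n): print("paddle",st[i],ce[i],ray(*ce[i],.088).round(4),pd(*ce[i]).round(4))
cv2.imwrite("pics/crop.png",cv2.resize(p[155:300,300:420,::-1],None,fx=4,fy=4,interpolation=cv2.INTER_CUBIC))
E
```

```text
amber [335 207  13  12 142] [341.06338028 212.57746479] [ 0.6187 -0.1378  0.059 ]
amber [356 208  11  12  94] [360.64893617 213.39361702] [ 0.6179 -0.1829  0.059 ]
paddle [313 269  19  19 354] [322.1779661  278.08474576] [ 0.4674 -0.0935  0.088 ] [ 0.4674 -0.0935  0.0881]
paddle [370 272  19  19 359] [379.05013928 281.        ] [ 0.4645 -0.2171  0.088 ] [ 0.4645 -0.2174  0.0865]
```

View pics/crop.png

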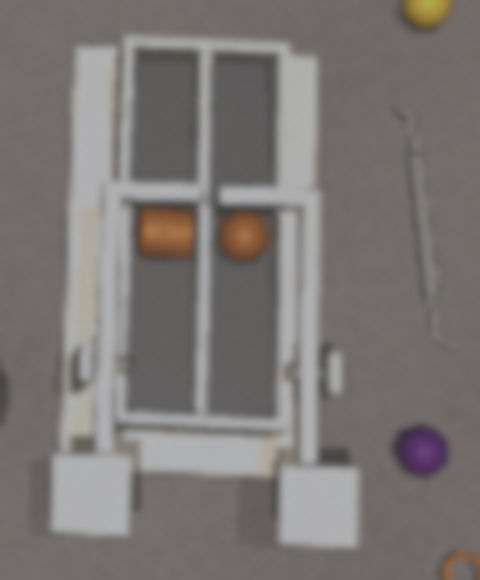

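The crop shows the left bead (crop 166,233) with straight, rectangular edges, so it is the barrel. The right bead (crop 243,236) is a round disc, so it is the ball. The right paddle is the target. It lies at (0.4645, -0.217, 0.088), and the 124 mm between the paddles fits the description. I'll move above it with the fingers shut.

>>> servo_tool --moves '[{"gripper": 1, "translation": [45, -33, 0], "spin": 0}, {"gripper": 1, "translation": [45, -33, 0], "spin": 0}, {"gripper": 1, "translation": [45, -33, 0], "spin": 0}, {"gripper": 1, "translation": [45, -33, 0], "spin": 0}, {"gripper": 1, "translation": [45, -33, 0], "spin": 0}, {"gripper": 1, "translation": [45, -33, 0], "spin": 0}, {"gripper": 1, "translation": [45, -33, 0], "spin": 0}, {"gripper": 1, "translation": [45, -33, 0], "spin": 0}]'

```text
time_s: 1.1
position: [0.4598, -0.2201, 0.2312]
orientation: [0.986, 0.168, -0.0, 0.0]
wrist_force: [0.8, -0.9, -0.6]
finger_gap: 0.0001
grip_force: 0.0
```

>>> servo_tool --moves '[{"gripper": 1, "translation": [3, 0, 20], "spin": 0.06}, {"gripper": 1, "translation": [0, 0, 25], "spin": 0.06}, {"gripper": 1, "translation": [0, 0, 25], "spin": 0.06}, {"gripper": 1, "translation": [0, 0, 20], "spin": 0.06}, {"gripper": 1, "translation": [0, 0, 20], "spin": 0.06}, {"gripper": 1, "translation": [0, 0, 16], "spin": 0.06}, {"gripper": 1, "translation": [0, 0, 0], "spin": 0}, {"gripper": 1, "translation": [0, 0, 0], "spin": 0}]'

```text
time_s: 2.1
position: [0.4621, -0.2209, 0.1057]
orientation: [1.0, -0.011, 0.0, 0.0]
wrist_force: [1.3, 0.0, -0.1]
finger_gap: -0.0
grip_force: 0.0
```

```bash
python3 - <<'E'
from workcell import arm, viewer
import cv2
a=viewer.grab_frame("side")[0][120:260,200:400,::-1]
b=viewer.grab_frame("top")[0][155:295,220:420,::-1]
cv2.imwrite("pics/s1.png",cv2.resize(cv2.vconcat([a,b]),None,fx=2.1,fy=2.1))
s=arm.state();print(s["position"],s["wrist_force"])
E
```

```text
[ 0.46233612 -0.22096626  0.10599416] [ 0.86722048  0.02376693 -0.24662883]
```

View pics/s1.png

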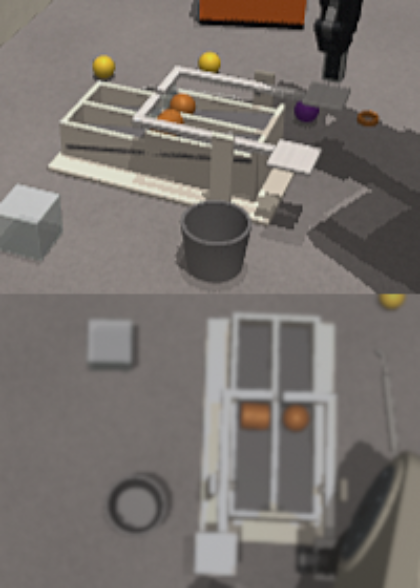

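The upper (side) half shows the shut fingers just above the right paddle at (330,85), and both beads are still behind the gates. Now I'll press.

>>> servo_tool --moves '[{"gripper": 1, "translation": [0, 0, 10], "spin": 0}, {"gripper": 1, "translation": [0, 0, 8], "spin": 0}, {"gripper": 1, "translation": [0, 0, 6], "spin": 0}, {"gripper": 1, "translation": [0, 0, 6], "spin": 0}, {"gripper": 1, "translation": [0, 0, 4], "spin": 0}, {"gripper": 1, "translation": [0, 0, 3], "spin": 0}, {"gripper": 1, "translation": [0, 0, 0], "spin": 0}, {"gripper": 1, "translation": [0, 0, 0], "spin": 0}]'

```text
time_s: 3.2
position: [0.4623, -0.2209, 0.0685]
orientation: [1.0, -0.012, 0.0, 0.0]
wrist_force: [1.6, -0.2, 5.1]
finger_gap: 0.0001
grip_force: 2.1
```

```bash
cat > look.py <<'E'
from workcell import arm, viewer
import cv2,sys
a=viewer.grab_frame("side")[0][120:260,200:400,::-1]
b=viewer.grab_frame("top")[0][155:295,220:420,::-1]
cv2.imwrite(sys.argv[1],cv2.resize(cv2.vconcat([a,b]),None,fx=2.1,fy=2.1))
s=arm.state();print(s["time_s"],s["position"],s["wrist_force"])
E
python3 look.py pics/s2.png
```

```text
3.3 [ 0.46218508 -0.22091718  0.0685244 ] [ 2.04444696 -0.22559235  5.43267257]
```

View pics/s2.png

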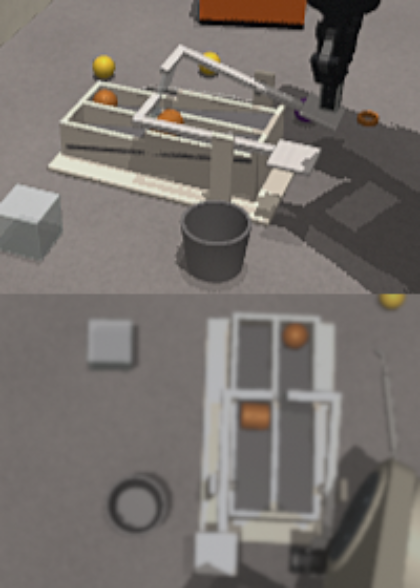

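The right gate is up and the ball lies in the pocket at the foot of the lane (lower half, 295,335). The barrel hasn't moved. I'll release the paddle gently and retreat upwards.

>>> servo_tool --moves '[{"gripper": 1, "translation": [0, 0, -4], "spin": 0}, {"gripper": 1, "translation": [0, 0, -5], "spin": 0}, {"gripper": 1, "translation": [0, 0, -5], "spin": 0}, {"gripper": 1, "translation": [0, 0, -6], "spin": 0}, {"gripper": 1, "translation": [0, 0, -15], "spin": 0}, {"gripper": 1, "translation": [0, 0, -25], "spin": 0}, {"gripper": 1, "translation": [0, 0, -25], "spin": 0}, {"gripper": 1, "translation": [0, 0, -15], "spin": 0}]'

```text
time_s: 4.3
position: [0.4625, -0.2209, 0.1701]
orientation: [1.0, -0.012, 0.001, 0.0]
wrist_force: [-0.3, 0.1, -0.5]
finger_gap: -0.0004
grip_force: 0.0
```

>>> servo_tool --moves '[{"gripper": 1, "translation": [-10, 30, -5], "spin": 0}, {"gripper": 1, "translation": [-10, 30, -5], "spin": 0}, {"gripper": 1, "translation": [-10, 30, 0], "spin": 0}, {"gripper": 1, "translation": [-10, 30, 0], "spin": 0}, {"gripper": 1, "translation": [0, 0, 0], "spin": 0}, {"gripper": 1, "translation": [0, 0, 0], "spin": 0}, {"gripper": 1, "translation": [0, 0, 0], "spin": 0}, {"gripper": 1, "translation": [0, 0, 0], "spin": 0}]'

```text
time_s: 5.3
position: [0.4194, -0.3391, 0.1783]
orientation: [1.0, -0.011, -0.0, -0.0]
wrist_force: [-0.1, -1.0, -0.8]
finger_gap: 0.0002
grip_force: 0.0
```

```bash
python3 look.py pics/s3.png
```

```text
5.4 [ 0.41937073 -0.33935548  0.17831793] [ 0.22193328 -0.13649503 -0.00087579]
```

View pics/s3.png

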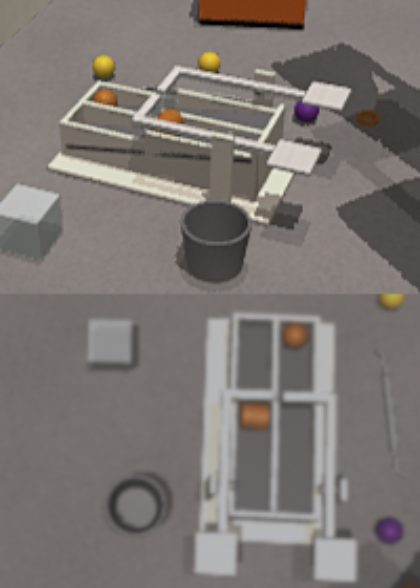

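The right lever is back at rest with its paddle at (335,558) and the gate shut. The ball is in the pocket at (295,335), the barrel is behind its gate at (255,415), and the bystanders in view haven't moved.

```bash
python3 -c "
from workcell import order
print(order.finish_job())"
```

```text
the job is handed in; nothing more can be done
None
```

The ball is in the catch pocket of the right lane, that lane's gate is shut again, the barrel and the bystanders in view were left where they were, and the job was handed in at about 5.4 s.

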